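# Turn the spray can's label to the reader and log it

## Task

The spray can leaning in the cradle has to be logged: turn it until its paper label squarely faces the window of the reader block, leave it sitting fully down in the cradle and let go of it. Then, and not before the label faces the reader, press the trigger button on the bench all the way down and let it come back up. Leave the other things on the bench where they are.

Things in the scene. Friction and masses are not known exactly. Their poses are not given: they have to be found in the camera images.
- station: Fixed cradle and reader on a steel plate (190 x 170 mm). A cup leans 28 deg (0.49 rad) from vertical, its mouth towards the robot; the station is also turned about the vertical. Origin: centre of the cup's inner floor, 42 mm above the bench. z: the cup's leaning axis, out of its mouth; y: from the cup to the reader; x: away from the robot and up. Only the can rises above z = 129 mm.
- window (a point): Centre of the reader's window, at (0, 60.5, 100) mm in the station frame, looking along the station's -y at the can. The reader is a black block 56 x 44 x 58 mm (x, y, z) on a grey post, centred at (0, 84, 100) mm, its top at z = 129 mm.
- can: Loose steel spray can, 0.2 to 0.4 kg, 54 mm diameter, standing in the dark steel cup (inner diameter 57, outer 69, rim 55 mm above its floor); it can be turned there about its own axis either way without limit. Origin: centre of its underside, on the cup floor; z: its axis, up to the cap; x: to the middle of its label. Wanted: the can's x along the station's y.
- label (a point): Middle of the white, black-barred paper label, on the can's surface 100 mm up and 27.6 mm from the axis. The label covers 80 degrees of the side, from 64 to 130 mm up. A raised black rib (20 x 5 mm, 3.5 mm high) on top of the cap runs from its middle to the rim on the label's side.
- cap (a point): Point on the can's axis in its white plastic cap, 182 mm up from the underside. The cap is 47 mm in diameter, from 153 to 200 mm up. A good place for the TCP to grip, with the tool pointing down along the can's axis; the tool can then turn about that axis.
- trigger (a joint): Push of the trigger button: 0 up, 0.007 m fully down; a spring returns it, about 5 N when fully down. 0.005 counts as pressed.
- trigger_top (a point): Centre of the top of the black trigger button (40 mm diameter), about 50 mm above the bench, in a round housing on a flat dark steel box (85 x 110 x 28 mm) fixed on the bench to the left or right of the station; pressed straight down.
- spare_can: Bystander: white spray can, no paper label, white cap without a rib, 54 mm diameter, 200 mm tall, standing on the bench. Origin under its centre.
- bowl: Bystander: shallow steel bowl, 100 mm wide, 35 mm high, on the other side of the station from the trigger. Origin under its centre.
- wrench: Bystander: steel wrench lying on the bench. Origin under its middle.
- ratchet: Bystander: ratchet, black grip and steel head, 230 mm long, lying on the bench. Origin under its middle.
- driver: Bystander: screwdriver with a red handle lying on the bench. Origin under its middle.
- deep_socket: Bystander: dark deep socket, 28 mm diameter, 70 mm tall, standing near the station. Origin under its centre.
- short_socket: Bystander: steel socket, 34 mm diameter, 32 mm tall. Origin under its centre.
Mind the look-alikes: they are no part of the job. Leave any purple or turquoise look-alike of the station alone.

How it is judged (in metres and radians):
On the way, in this order (a step that is already met when the one before it is completed fails the run):
1. the label faces the reader, the can sits in the cradle, let go (angle between the x axis of can and the y axis of station, either way round below 0.35 rad and y of label in the frame of station above 0.012 m and angle between the z axis of can and the z axis of station, either way round below 0.12 rad and z of can in the frame of station below 0.008 m and distance between can and station below 0.012 m and contact force between the fingers and can below 0.1 N and angular speed of can below 0.3 rad/s), for 0.2 s.
2. the trigger is pressed (value of joint trigger above 0.005 m), for 0.02 s.
At the end, for the whole second after the job is handed in: The middle of the can's label faces the reader window within 20 degrees, the can rests fully down in the cradle cup (within 8 mm of its floor, in line with the cup within 7 degrees), still and released, and the trigger has been pressed (5 mm or more) and is up again (under 2 mm) (angle between the x axis of can and the y axis of station, either way round below 0.35 rad and y of label in the frame of station above 0.012 m and angle between the z axis of can and the z axis of station, either way round below 0.12 rad and z of can in the frame of station below 0.008 m and distance between can and station below 0.012 m and linear speed of can below 0.02 m/s and angular speed of can below 0.2 rad/s and value of joint trigger below 0.002 m); the robot touches nothing.
It fails at once if the trigger is pressed while the label does not face the reader (value of joint trigger above 0.004 m and not (angle between the x axis of can and the y axis of station, either way round below 0.35 rad and y of label in the frame of station above 0.012 m)).
It fails at once if a bystander is disturbed (moved more than 40 mm) (distance of any of spare_can, bowl, wrench, ratchet, driver, deep_socket, short_socket from where it was at the start of the episode above 0.04 m).
It also fails if it takes over 61 s, if anything falls off the work surface, if the arm or the gripper's body presses on something with over 40 N, if the wrist force passes 120 N, or if a joint passes its speed limit or range.

## Robot

A 6-joint arm with a two-finger parallel gripper is mounted at the origin on the work surface. World frame = base frame: x ahead of the robot, y to its left, z up, the work surface at z = 0. Lengths are in m, angles in degrees, forces in N, time in s.
With the tool pointing down it reaches from about 0.25 to 0.725 m from the base axis. Payload 9.7 kg.
Tool frame: the origin (TCP) lies between the finger pads, 19 mm behind the fingertips; this is the grasp point; z points along the fingers, y is the line along which they close (so a half turn about z gives the same grasp; the last joint's range is limited). The gripper opens to 85 mm and grips with 20 to 120 N. Pads are 22 mm wide; open, the fingers measure 114 mm over their backs; the gripper's body (76 mm by 85 mm) begins 54 mm behind the grasp point. The pads swing forward as they close: fully open they stand 13 mm farther back than shut.
Start: joints at [69.328, 4.979, 10.078, 95.1, 0, 90], TCP at [0.194, 0.515, 0.25] pointing down, gripper open.
Joint ranges: [-179.16, 179.16], [-48.56, 103.87], [-65.8, 70.77], [-126.05, 130.52], [-82.76, 87.17], [-180, 180]. Speed limits (degrees/s): [127.2, 127.2, 147.25, 180, 180, 180].

## Interface

Orientations are given as [roll, pitch, yaw] about the fixed x, y, z axes, in that order (R = Rz(yaw) Ry(pitch) Rx(roll)).
In Python, from workcell import * gives the robot as it stands.
- The arm moves only by the tool servo_tool, never from a script. Its argument "rows" is a list of rows, each an object with "offset": the shift along the tool's x, y, z as a fraction of full scale, a list of three; "yaw": the turn about the tool's z as a fraction of full scale; "claw": the closure, from 0 (fully open) to 1 (shut). A call has 1 to 12 rows; each row is the pose to reach, as a shift and turn from the pose commanded when the call began, along the tool's axes at that moment, turning the shorter way round; what a row does not reach only later rows make up. Full scale, the value 1, is 0.1 m for a shift and pi rad for a turn. A row lasts 1/8 s, in which the tool goes at most 62.5 mm and 10.7 degrees, less where a joint would pass 70% of its speed; a pose out of reach is approached as far as the arm can. A call with a number of a shift or a turn outside -1 to 1 is refused whole. A call with a gripper value outside its range is refused whole. The fingers move at their own pace and stop on an object; "squeeze" is the grip in N (left out, the last holds). Time passes only in rows, so rows that repeat a pose let the fingers close. It gives the time, the measured TCP pose, the force, the opening and the grip force at its end, in the units of the state.
- get_obs(): the state, without advancing time (a new reading comes with each control period).
- camera(name): name is "side" or "top" or "wrist"; returns (picture, depth): 480x640x3 uint8, red, green, blue; 480x640 float32, m along the optical axis (not along the pixel's ray), 0 where there is no reading.
- camera_info(name): a dict with "fx", "fy", "cx", "cy" (pixels), "cam_to_world" (4x4, takes a point from camera to world coordinates); the wrist camera has in their place "hand_eye" (4x4, takes a point from camera to tool coordinates, whose origin is the TCP and whose axes are the flange's). Camera axes: x right, y up, looking along -z (the intrinsics and any distortion apply to the point x, -y, -z); pixel columns grow to the right and rows downward; lengths in m; the calibration is good to about 2 mm. A picture is of the moment at which its call begins: read the wrist's pose just before it. camera_info takes no time and is no camera call.
- job_done(): hands the job in; it is judged then, once.
The state is a dict: "time": time; "q": joint angles; "qd": joint speeds; "joint_efforts": joint torques, N m; "ee_pos": TCP position; "tcp_rot": TCP orientation; "wrist_force": force on the tool from outside, world axes, zero at the start; "torque": the same for the moment, N m; "opening": finger opening in m; "grasp_force": force on a finger pad.
Only numpy, scipy, OpenCV 4.12 (cv2) and the standard library are available. Lean on these libraries where they do the work, as an engineer would, in place of code of your own. Each camera call takes 0.05 s, during which the arm holds its last target. There are 200 camera calls.

## Working session

There is one attempt and no reset: what is moved stays moved. The work goes in short steps, Python scripts to look and compute and a tool call to move; the robot and the scene stay as the last step left them, time stands still between calls to the robot, and variables do not carry over. Pictures are saved under pics/ and viewed, at most 10 in all, crops included, and the job is handed in when it is done.

Besides the shell and the picture viewer there is one more tool, called after "Request:" in YAML: its name, and indented under it one key for each argument. servo_tool: Moves the arm, as the interface text tells. Its arguments: {"type":"object","properties":{"rows":{"type":"array"},"squeeze":{"type":"number"}},"required":["rows"]}

```bash
mkdir -p pics; ls; python3 - <<'E'
from workcell import *
import cv2,numpy as np
print(get_obs())
for n in("side","top"):
    p,d=camera(n); np.savez(f"{n}0.npz",p=p,d=d); cv2.imwrite(f"pics/{n}0.png",p[:,:,::-1]); i=camera_info(n); print(n,i)
print(camera_info("wrist"))
E
```

```text
pics
{'time': 0.0, 'q': array([ 6.93263718e+01,  5.00802482e+00,  1.00330903e+01,  9.51001716e+01,
       -7.07956653e-04,  9.00011561e+01]), 'qd': array([ 0.06880048,  0.17500648, -0.08528542,  0.01630875,  0.10188943,
       -0.04929161]), 'joint_efforts': array([ 7.03304922e-04, -5.20393109e+01,  4.64798176e+01,  1.66295929e-02,
       -1.93119155e-05,  9.09514682e-06]), 'ee_pos': array([0.19409919, 0.51437518, 0.24930036]), 'tcp_rot': array([-1.79924894e+02,  7.09471457e-04,  1.59325217e+02]), 'wrist_force': array([-0.4333029 ,  0.13671013, -0.6688046 ]), 'torque': array([-0.07722745,  0.02427727, -0.00477545]), 'grasp_force': 0.0, 'opening': 0.0854651364055395}
side {'fx': 472.83693581124714, 'fy': 472.83693581124714, 'cx': 314.5386395565646, 'cy': 247.59507475587827, 'cam_to_world': array([[ 0.89768175,  0.23601698, -0.3721068 ,  0.09475739],
       [-0.44027744,  0.44595776, -0.77928009, -0.90893898],
       [-0.01797942,  0.86337574,  0.50424109,  0.75770413],
       [ 0.        ,  0.        ,  0.        ,  1.        ]])}
top {'fx': 603.020511157228, 'fy': 603.020511157228, 'cx': 320.6206245414927, 'cy': 230.7354721351834, 'cam_to_world': array([[-0.02457891,  0.98263877, -0.18389379,  0.28753055],
       [-0.99942753, -0.02843082, -0.01833876,  0.00301208],
       [-0.02324862,  0.18333777,  0.98277503,  1.45702432],
       [ 0.        ,  0.        ,  0.        ,  1.        ]])}
{'fx': 419.1872552132527, 'fy': 419.1872552132527, 'cx': 310.15897188530744, 'cy': 231.0045296401911, 'hand_eye': array([[ 7.26438394e-04,  9.51283073e-01,  3.08317996e-01,
         7.83440699e-02],
       [ 9.99999527e-01, -4.91880233e-04, -8.38487258e-04,
         2.49866905e-04],
       [-6.45983208e-04,  3.08318459e-01, -9.51282981e-01,
        -1.23537049e-01],
       [ 0.00000000e+00,  0.00000000e+00,  0.00000000e+00,
         1.00000000e+00]])}
```

View pics/side0.png

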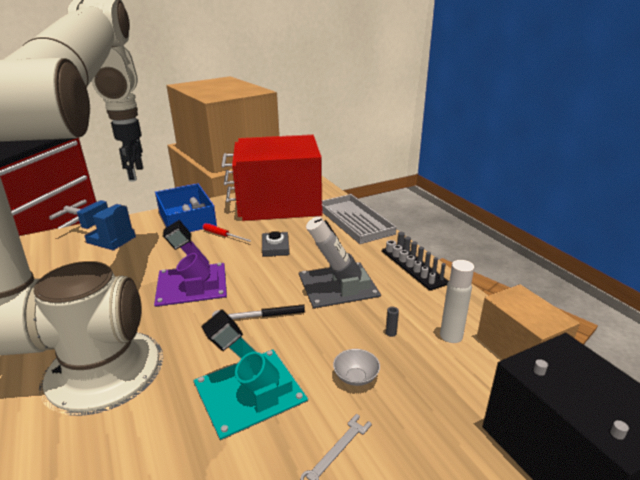

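View pics/top0.png

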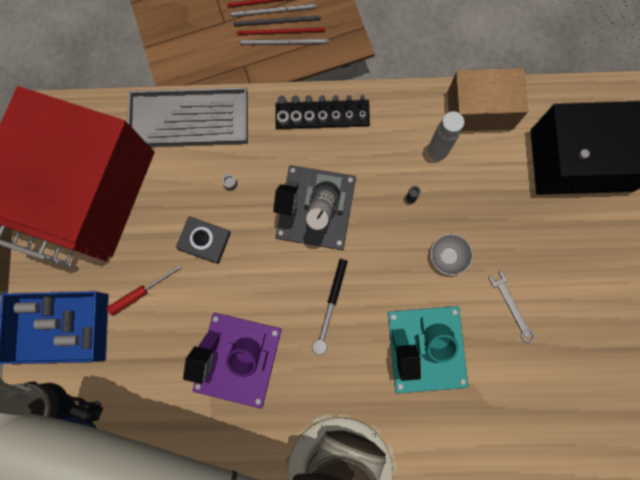

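The steel station is at top (318,207), with its can cap at (318,218). The look-alikes are the purple station (237,358), the turquoise station (428,348) and the spare can (453,125). The trigger is at (201,238), left of the station, and the bowl is at (451,255). I choose the steel station and will measure it now, with one close crop.

```bash
cat > h.py <<'E'
import numpy as np,cv2
from workcell import *
from scipy.spatial.transform import Rotation as R
from scipy.optimize import least_squares
def cloud(d,i,T):
    v,u=np.mgrid[:480,:640]; c=np.stack([(u-i["cx"])/i["fx"]*d,-(v-i["cy"])/i["fy"]*d,-d],-1)
    return c@T[:3,:3].T+T[:3,3]
def proj(P,i,T):
    c=(np.atleast_2d(P)-T[:3,3])@T[:3,:3]; return np.c_[i["cx"]+i["fx"]*c[:,0]/-c[:,2], i["cy"]-i["fy"]*c[:,1]/-c[:,2]]
def Rs(psi): # station frame, columns
    return R.from_euler("ZY",[psi,-28],degrees=True).as_matrix()
def wristT(o):
    T=np.eye(4); T[:3,:3]=R.from_euler("xyz",o["tcp_rot"],degrees=True).as_matrix(); T[:3,3]=o["ee_pos"]
    return T@camera_info("wrist")["hand_eye"]
E
python3 - <<'E'
from h import *
W={}
for n in("top","side"):
    z=np.load(n+"0.npz"); i=camera_info(n); W[n]=cloud(z["d"],i,i["cam_to_world"]); W[n][z["d"]==0]=np.nan
t=W["top"]
for c in [(293,170),(350,180),(341,243),(281,233)]: print("bolt",c,t[c[1],c[0]].round(4))
b=np.array([t[v,u] for u,v in[(293,170),(350,180),(341,243),(281,233)]])
for a,c in((3,0),(2,1),(1,0),(2,3)):
    e=b[c]-b[a]; print(np.linalg.norm(e[:2]).round(4),np.degrees(np.arctan2(e[1],e[0])).round(2))
print("trig",t[238,201],t[236:241,199:204,2].round(3).tolist()); 
for n,(u,v) in(("side",(275,237)),("side",(318,222)),("side",(392,320)),("side",(462,265)),("top",(318,218)),("top",(286,195)),("top",(453,122)),("top",(412,194))): print(n,u,v,W[n][v,u].round(4))
# can axis fit
P=np.concatenate([W["top"][150:260,260:370].reshape(-1,3),W["side"][210:310,290:390].reshape(-1,3)]); P=P[~np.isnan(P).any(1)]
c0=t[218,318]
def q(x): return (P-np.array([x[1],x[2],.042]))@Rs(x[0])
best=None
for psi in range(-40,41,10):
    o=c0-.2*Rs(psi)[:,2]; x=np.array([psi,*o[:2]])
    for k in range(8):
        s=q(x); r=np.hypot(s[:,0],s[:,1]); m=(s[:,2]>.07)&(s[:,2]<.148)&(abs(r-.027)<(.015 if k<4 else .006))
        if m.sum()<50: break
        Pm=P[m]
        f=lambda x:(lambda s:np.hypot(s[:,0],s[:,1])-.027)((Pm-np.array([x[1],x[2],.042]))@Rs(x[0]))
        L=least_squares(f,x,x_scale=[5,.01,.01],loss="soft_l1",f_scale=.002); x=L.x
    else: print(psi,x.round(4),m.sum(),np.sqrt(np.mean(L.fun**2)))
cv2.imwrite("pics/crop0.png",cv2.resize(np.load("top0.npz")["p"][150:270,240:390,::-1],None,fx=5,fy=5))
E
```

```text
bolt (293, 170) [0.7114 0.0944 0.0192]
bolt (350, 180) [nan nan nan]
bolt (341, 243) [ 0.5258 -0.0187  0.0143]
bolt (281, 233) [0.5548 0.1267 0.0135]
0.1599 -11.62
nan nan
nan nan
0.1482 78.73
trig [0.54040766 0.31306581 0.05584207] [[0.052, 0.053, 0.051, 0.054, 0.051], [0.05, 0.049, 0.053, 0.053, 0.05], [0.051, 0.055, 0.056, 0.053, 0.052], [0.052, 0.054, 0.054, 0.053, 0.049], [0.054, 0.053, 0.052, 0.054, 0.05]]
side 275 237 [0.5369 0.299  0.0508]
side 318 222 [0.5498 0.0213 0.2257]
side 392 320 [ 0.6292 -0.2021  0.0502]
side 462 265 [ 0.7558 -0.2662  0.2012]
top 318 218 [0.5453 0.0308 0.225 ]
top 286 195 [0.6121 0.1017 0.1637]
top 453 122 [ 0.7547 -0.2678  0.2029]
top 412 194 [ 0.6291 -0.1889  0.0692]
-40 [-11.6899   0.6394   0.0164] 773 0.0016596825993945646
-30 [-11.6899   0.6394   0.0164] 773 0.0016596825994744792
-20 [-11.6899   0.6394   0.0164] 773 0.0016596825994307346
-10 [-11.6899   0.6394   0.0164] 773 0.0016596825993940366
0 [-11.6899   0.6394   0.0164] 773 0.0016596825993627309
10 [-11.6899   0.6394   0.0164] 773 0.0016596825993586955
20 [-11.6899   0.6394   0.0164] 773 0.0016596825994047513
30 [-11.6899   0.6394   0.0164] 773 0.0016596825993897522
40 [116.4732   0.5707   0.1246] 206 0.0032527931110310844
```

View pics/crop0.png

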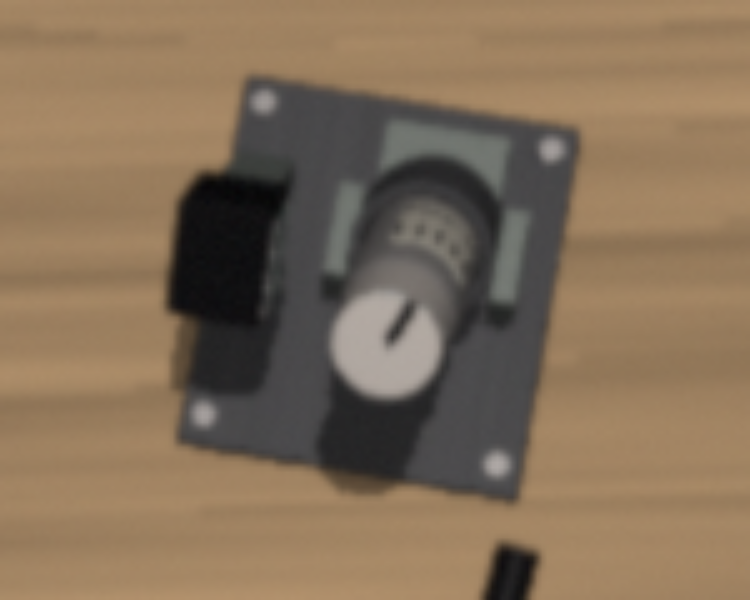

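The crop confirms the steel station: a can with a barred label, and a rib at crop (400,322) pointing away from the robot. The reader is the black block on the left at crop (225,250). Its yaw is -11.7° and its origin (0.639, 0.016). The tool stays vertical, so I'll grip the cap across the lean plane and turn it in short ratchet strokes.

Request:
servo_tool:
  rows:
    - {"offset":[-0.5,-0.31,-0.25],"yaw":0,"claw":0}
    - {"offset":[-1,-0.63,-0.5],"yaw":0,"claw":0}
    - {"offset":[-1,-0.63,-0.5],"yaw":0,"claw":0}
  squeeze: 25

```text
time: 0.48
ee_pos: [0.2672, 0.4185, 0.3021]
tcp_rot: [179.8, 0.1, 159.1]
wrist_force: [-0.2, -0.4, -0.1]
opening: 0.0854
grasp_force: 0.0
```

Request:
servo_tool:
  rows:
    - {"offset":[-0.5,-0.31,0],"yaw":0.05,"claw":0}
    - {"offset":[-1,-0.63,0],"yaw":0.05,"claw":0}
    - {"offset":[-1,-0.63,0],"yaw":0.05,"claw":0}

```text
time: 0.85
ee_pos: [0.3383, 0.3241, 0.2995]
tcp_rot: [-180.0, 0.0, 150.1]
wrist_force: [-0.7, 0.1, -0.2]
opening: 0.0858
grasp_force: 0.0
```

```bash
python3 -c "
from h import *
o=get_obs();print({k:np.round(o[k],3) for k in('time','q','ee_pos','tcp_rot')})"
```

```text
{'time': np.float64(0.85), 'q': array([ 4.37800e+01, -4.70500e+00,  5.95000e+00,  1.00694e+02,
       -1.40000e-02,  7.37020e+01]), 'ee_pos': array([0.338, 0.324, 0.299]), 'tcp_rot': array([-1.79959e+02,  3.00000e-03,  1.50079e+02])}
```

Request:
servo_tool:
  rows:
    - {"offset":[-0.5,-0.21,0],"yaw":0,"claw":0}
    - {"offset":[-1,-0.43,0],"yaw":0,"claw":0}

```text
time: 1.1
ee_pos: [0.4025, 0.2396, 0.2992]
tcp_rot: [-180.0, -0.0, 150.5]
wrist_force: [0.1, 1.1, -0.1]
opening: 0.0854
grasp_force: 0.0
```

Request:
servo_tool:
  rows:
    - {"offset":[-0.5,-0.21,0],"yaw":0,"claw":0}
    - {"offset":[-1,-0.43,0],"yaw":0,"claw":0}

```text
time: 1.35
ee_pos: [0.4687, 0.1523, 0.2993]
tcp_rot: [-180.0, -0.0, 150.4]
wrist_force: [0.2, 0.7, 1.0]
opening: 0.085
grasp_force: 0.0
```

Request:
servo_tool:
  rows:
    - {"offset":[-0.5,-0.21,0],"yaw":0,"claw":0}
    - {"offset":[-1,-0.43,0],"yaw":0,"claw":0}
    - {"offset":[-1,-0.43,0],"yaw":0,"claw":0}

```text
time: 1.72
ee_pos: [0.5351, 0.0643, 0.2981]
tcp_rot: [-179.9, -0.1, 150.2]
wrist_force: [-0.1, 0.7, 0.2]
opening: 0.0856
grasp_force: 0.0
```

```bash
cat >> h.py <<'E'
PSI=-11.69; S0=np.array([.6394,.0164,.042])
def look(name):
    "wrist view: rib angle in station frame (can x from station x, deg), can cap centre"
    o=get_obs(); T=wristT(o); i=camera_info("wrist"); p,d=camera("wrist"); cv2.imwrite(f"pics/{name}.png",p[:,:,::-1])
    M=Rs(PSI)
    # rectify cap top plane z=.200 into station xy, 0.25 mm/pixel, x up, y left
    g=np.linspace(.03,-.03,241); X,Y=np.meshgrid(g,g,indexing="ij"); Q=np.stack([X,Y,0*X+.200],-1).reshape(-1,3)@M.T+S0
    uv=proj(Q,i,T).astype(np.float32).reshape(241,241,2)
    r=cv2.remap(p,uv[...,0],uv[...,1],cv2.INTER_LINEAR); cv2.imwrite(f"pics/{name}_rect.png",cv2.resize(r[:,:,::-1],None,fx=2,fy=2))
    print("tcp",o["ee_pos"].round(4),o["tcp_rot"].round(2),"t",o["time"],"cap px",proj(S0+.2*M[:,2],i,T).round(0))
    W=cloud(d,i,T); W[d==0]=np.nan; s=(W.reshape(-1,3)-S0)@M; m=(s[:,2]>.194)&(s[:,2]<.21)&(np.hypot(s[:,0],s[:,1])<.04)
    print("cap cloud",m.sum(),np.median(s[m],0).round(4),s[m].min(0).round(3),s[m].max(0).round(3)); return r
E
python3 - <<'E'
from h import *
look("w1")
E
```

```text
tcp [0.5351 0.0643 0.2981] [-1.7992e+02 -1.1000e-01  1.5017e+02] t 1.725 cap px [[274. 298.]]
cap cloud 5686 [-0.0009 -0.0004  0.1992] [-0.025 -0.024  0.194] [0.022 0.022 0.205]
```

View pics/w1.png

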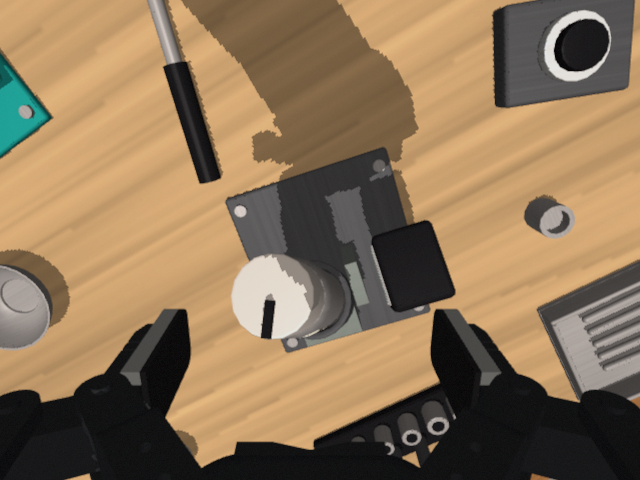

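The wrist view shows the cap at (272,297) with its rib pointing down to (267,335), the reader at (412,265), and the trigger at (583,45). The cap centre matches the model within 1 mm, so I'm descending.

Request:
servo_tool:
  rows:
    - {"offset":[-0.325,-0.163,0],"yaw":0,"claw":0}
    - {"offset":[-0.325,-0.163,0.3],"yaw":0,"claw":0}
    - {"offset":[-0.325,-0.163,0.6],"yaw":0,"claw":0}
    - {"offset":[-0.325,-0.163,0.95],"yaw":0,"claw":0}
    - {"offset":[-0.325,-0.163,0.95],"yaw":0,"claw":0}

```text
time: 2.4
ee_pos: [0.5521, 0.037, 0.2026]
tcp_rot: [-179.9, -0.2, 150.4]
wrist_force: [-0.3, -0.7, 1.0]
opening: 0.0855
grasp_force: 0.0
```

Request:
servo_tool:
  rows:
    - {"offset":[0,0,0],"yaw":0,"claw":0.3}
    - {"offset":[0,0,0],"yaw":0,"claw":0.6}
    - {"offset":[0,0,0],"yaw":0,"claw":0.7}
    - {"offset":[0,0,0],"yaw":0,"claw":0.7}
    - {"offset":[0,0,0],"yaw":0,"claw":0.7}
    - {"offset":[0,0,0],"yaw":0,"claw":0.7}

```text
time: 3.15
ee_pos: [0.5543, 0.0357, 0.2071]
tcp_rot: [179.9, 0.1, 150.3]
wrist_force: [-1.3, 0.5, 4.7]
opening: 0.0486
grasp_force: 24.9
```

Request:
servo_tool:
  rows:
    - {"offset":[0,0,0],"yaw":-0.04,"claw":0.7}
    - {"offset":[0,0,0],"yaw":-0.08,"claw":0.7}
    - {"offset":[0,0,0],"yaw":-0.12,"claw":0.7}
    - {"offset":[0,0,0],"yaw":-0.16,"claw":0.7}
    - {"offset":[0,0,0],"yaw":-0.2,"claw":0.7}
    - {"offset":[0,0,0],"yaw":-0.2,"claw":0.7}
    - {"offset":[0,0,0],"yaw":-0.2,"claw":0.7}

```text
time: 4.03
ee_pos: [0.5537, 0.0314, 0.2091]
tcp_rot: [-179.5, 0.2, -173.9]
wrist_force: [-10.7, -15.8, 19.3]
opening: 0.0467
grasp_force: 84.3
```

Request:
servo_tool:
  rows:
    - {"offset":[0,0,0],"yaw":0,"claw":0.4}
    - {"offset":[0,0,0],"yaw":0,"claw":0.2}
    - {"offset":[0,0,0],"yaw":0,"claw":0}
    - {"offset":[0,0,0],"yaw":0,"claw":0}
    - {"offset":[0,0,0],"yaw":0,"claw":0}

```text
time: 4.65
ee_pos: [0.5538, 0.0354, 0.2048]
tcp_rot: [180.0, -0.0, -173.7]
wrist_force: [0.1, 0.1, -1.1]
opening: 0.0851
grasp_force: 0.0
```

```bash
cat >> h.py <<'E'
def rib(r):
    g=cv2.cvtColor(r,cv2.COLOR_RGB2GRAY); n=np.linspace(.03,-.03,241); X,Y=np.meshgrid(n,n,indexing="ij")
    m=(g<45)&(np.hypot(X,Y)<.019); print("rib",m.sum(),X[m].mean().round(4),Y[m].mean().round(4),np.degrees(np.arctan2(Y[m].mean(),X[m].mean())).round(1))
E
python3 - <<'E'
from h import *
rib(look("w2"))
i=camera_info("wrist")
E
```

```text
tcp [0.5538 0.0354 0.2048] [ 1.7999e+02 -2.0000e-02 -1.7366e+02] t 4.65 cap px [[313. 346.]]
cap cloud 18070 [-0.0008 -0.0009  0.1994] [-0.025 -0.023  0.195] [0.021 0.023 0.205]
rib 1509 0.0099 0.0004 2.3
```

View pics/w2.png

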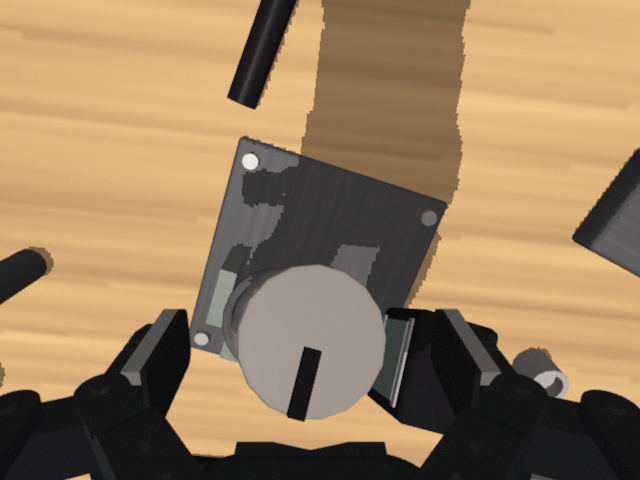

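The rib now reads 2° in the station frame and the can is still seated. The stroke works, so I'm repeating it.

Request:
servo_tool:
  rows:
    - {"offset":[-0.01,-0.015,0],"yaw":0.055,"claw":0}
    - {"offset":[-0.01,-0.015,0],"yaw":0.11,"claw":0}
    - {"offset":[-0.01,-0.015,0],"yaw":0.165,"claw":0}
    - {"offset":[-0.01,-0.015,0],"yaw":0.2,"claw":0.2}
    - {"offset":[-0.01,-0.015,0],"yaw":0.2,"claw":0.7}
    - {"offset":[-0.01,-0.015,0],"yaw":0.2,"claw":0.7}
    - {"offset":[-0.01,-0.015,0],"yaw":0.2,"claw":0.7}
    - {"offset":[-0.01,-0.015,0],"yaw":0.2,"claw":0.7}
    - {"offset":[-0.01,-0.015,0],"yaw":0.15,"claw":0.7}
    - {"offset":[-0.01,-0.015,0],"yaw":0.1,"claw":0.7}
    - {"offset":[-0.01,-0.015,0],"yaw":0.05,"claw":0.7}
    - {"offset":[-0.01,-0.015,0],"yaw":0,"claw":0.7}

```text
time: 6.2
ee_pos: [0.554, 0.0296, 0.2067]
tcp_rot: [-179.4, -0.1, -173.7]
wrist_force: [-10.0, -24.5, 22.2]
opening: 0.0463
grasp_force: 91.0
```

Request:
servo_tool:
  rows:
    - {"offset":[0,0,0],"yaw":0,"claw":0.7}
    - {"offset":[0,0,0],"yaw":0,"claw":0}
    - {"offset":[0,0,0],"yaw":0,"claw":0}
    - {"offset":[0,0,0],"yaw":0,"claw":0}
    - {"offset":[0,0,0],"yaw":0,"claw":0}

```text
time: 6.82
ee_pos: [0.5549, 0.034, 0.2046]
tcp_rot: [180.0, -0.0, -173.7]
wrist_force: [-0.0, -0.0, 0.1]
opening: 0.0852
grasp_force: 0.0
```

```bash
python3 - <<'E'
from h import *
rib(look("w3"))
E
```

```text
tcp [0.5549 0.034  0.2046] [ 1.8000e+02 -3.0000e-02 -1.7365e+02] t 6.825 cap px [[317. 343.]]
cap cloud 18256 [-0.0026 -0.0024  0.1996] [-0.027 -0.025  0.196] [0.02 0.04 0.21]
rib 1674 0.008 0.0036 24.4
```

Request:
servo_tool:
  rows:
    - {"offset":[0,0,0],"yaw":0.055,"claw":0}
    - {"offset":[0,0,0],"yaw":0.11,"claw":0}
    - {"offset":[0,0,0],"yaw":0.165,"claw":0}
    - {"offset":[0,0,0],"yaw":0.2,"claw":0.2}
    - {"offset":[0,0,0],"yaw":0.2,"claw":0.7}
    - {"offset":[0,0,0],"yaw":0.2,"claw":0.7}
    - {"offset":[0,0,0],"yaw":0.2,"claw":0.7}
    - {"offset":[0,0,0],"yaw":0.2,"claw":0.7}
    - {"offset":[0,0,0],"yaw":0.15,"claw":0.7}
    - {"offset":[0,0,0],"yaw":0.1,"claw":0.7}
    - {"offset":[0,0,0],"yaw":0.05,"claw":0.7}
    - {"offset":[0,0,0],"yaw":0,"claw":0.7}

```text
time: 8.38
ee_pos: [0.5542, 0.0295, 0.2065]
tcp_rot: [-179.4, -0.1, -173.7]
wrist_force: [-8.5, -25.1, 20.9]
opening: 0.0464
grasp_force: 89.5
```

Request:
servo_tool:
  rows:
    - {"offset":[0,0,0],"yaw":0,"claw":0.7}
    - {"offset":[0,0,0],"yaw":0,"claw":0}
    - {"offset":[0,0,0],"yaw":0,"claw":0}
    - {"offset":[0,0,0],"yaw":0,"claw":0}
    - {"offset":[0,0,0],"yaw":0,"claw":0}

```text
time: 9.0
ee_pos: [0.5549, 0.0341, 0.2046]
tcp_rot: [180.0, -0.0, -173.6]
wrist_force: [-0.4, 0.5, -0.1]
opening: 0.0852
grasp_force: 0.0
```

Request:
servo_tool:
  rows:
    - {"offset":[0,0,0],"yaw":0.055,"claw":0}
    - {"offset":[0,0,0],"yaw":0.11,"claw":0}
    - {"offset":[0,0,0],"yaw":0.165,"claw":0}
    - {"offset":[0,0,0],"yaw":0.2,"claw":0.2}
    - {"offset":[0,0,0],"yaw":0.2,"claw":0.7}
    - {"offset":[0,0,0],"yaw":0.2,"claw":0.7}
    - {"offset":[0,0,0],"yaw":0.2,"claw":0.7}
    - {"offset":[0,0,0],"yaw":0.2,"claw":0.7}
    - {"offset":[0,0,0],"yaw":0.15,"claw":0.7}
    - {"offset":[0,0,0],"yaw":0.1,"claw":0.7}
    - {"offset":[0,0,0],"yaw":0.05,"claw":0.7}
    - {"offset":[0,0,0],"yaw":0,"claw":0.7}

```text
time: 10.5
ee_pos: [0.5539, 0.0298, 0.2071]
tcp_rot: [-179.4, -0.1, -173.7]
wrist_force: [-10.4, -21.4, 22.0]
opening: 0.0465
grasp_force: 91.0
```

Request:
servo_tool:
  rows:
    - {"offset":[0,0,0],"yaw":0,"claw":0.7}
    - {"offset":[0,0,0],"yaw":0,"claw":0}
    - {"offset":[0,0,0],"yaw":0,"claw":0}
    - {"offset":[0,0,0],"yaw":0,"claw":0}
    - {"offset":[0,0,0],"yaw":0,"claw":0}

```text
time: 11.12
ee_pos: [0.5549, 0.0341, 0.2046]
tcp_rot: [180.0, -0.0, -173.6]
wrist_force: [0.8, 0.3, -0.1]
opening: 0.0857
grasp_force: 0.0
```

```bash
python3 - <<'E'
from h import *
rib(look("w4"))
E
```

```text
tcp [0.5549 0.0341 0.2046] [ 1.7999e+02 -4.0000e-02 -1.7365e+02] t 11.125 cap px [[317. 343.]]
cap cloud 18262 [-0.0025 -0.0018  0.1996] [-0.027 -0.024  0.196] [0.02 0.04 0.21]
rib 1416 0.0006 0.0099 86.8
```

View pics/w4.png

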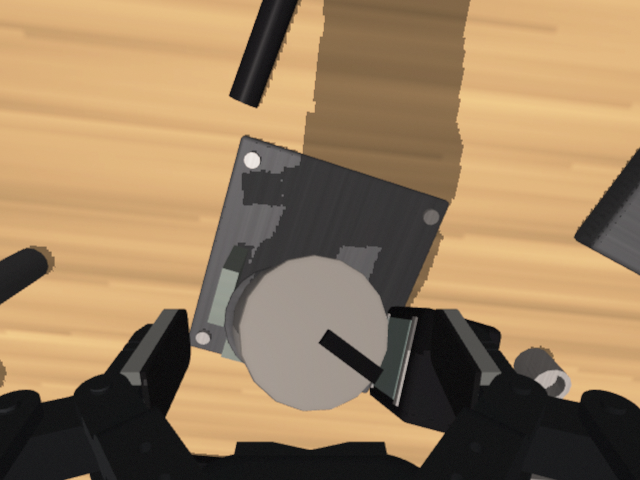

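The rib runs from (325,337) to (378,377), and the cap disc centre is about (314,333), a little off the model centre. I'll take the rib direction from its own long axis instead.

```bash
cat >> h.py <<'E'
def rib2(r,c=(-.0025,-.002)):
    g=cv2.cvtColor(r,cv2.COLOR_RGB2GRAY); n=np.linspace(.03,-.03,241); X,Y=np.meshgrid(n,n,indexing="ij")
    m=((g<45)&(np.hypot(X-c[0],Y-c[1])<.0225)).astype(np.uint8)
    k,l,st,ce=cv2.connectedComponentsWithStats(m); j=[a for a in range(1,k) if st[a,4]>300]
    for a in j:
        P=np.c_[X[l==a],Y[l==a]]; q=P.mean(0); w,v=np.linalg.eigh(np.cov(P.T)); e=v[:,1]*np.sign(v[:,1]@(q-c)); print("rib2",len(P),q.round(4),(np.sqrt(w*12)*1e3).round(1),"dir",np.degrees(np.arctan2(e[1],e[0])).round(1),"from centre",np.degrees(np.arctan2(*(q-c)[::-1])).round(1))
E
python3 - <<'E'
from h import *
for n in("w3_rect","w4_rect"): rib2(cv2.resize(cv2.imread(f"pics/{n}.png")[:,:,::-1].copy(),(241,241)))
E
```

```text
rib2 1666 [0.0081 0.0037] [ 5.1 20.4] dir 24.7 from centre 28.2
rib2 1474 [0.0007 0.0103] [ 4.7 19.5] dir 69.8 from centre 75.4
```

View pics/w4_rect.png

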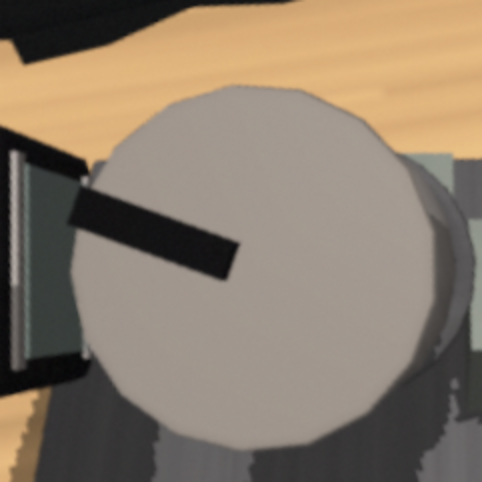

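The rectified view (station x up, y left) shows the rib at 70°, a sharp 20x5 mm rectangle. Strokes give about 22.5° each, so one more is needed.

Request:
servo_tool:
  rows:
    - {"offset":[0,0,0],"yaw":0.055,"claw":0}
    - {"offset":[0,0,0],"yaw":0.11,"claw":0}
    - {"offset":[0,0,0],"yaw":0.165,"claw":0}
    - {"offset":[0,0,0],"yaw":0.19,"claw":0.2}
    - {"offset":[0,0,0],"yaw":0.19,"claw":0.7}
    - {"offset":[0,0,0],"yaw":0.19,"claw":0.7}
    - {"offset":[0,0,0],"yaw":0.19,"claw":0.7}
    - {"offset":[0,0,0],"yaw":0.19,"claw":0.7}
    - {"offset":[0,0,0],"yaw":0.14,"claw":0.7}
    - {"offset":[0,0,0],"yaw":0.1,"claw":0.7}
    - {"offset":[0,0,0],"yaw":0.05,"claw":0.7}
    - {"offset":[0,0,0],"yaw":0,"claw":0.7}

```text
time: 12.68
ee_pos: [0.5538, 0.0298, 0.2071]
tcp_rot: [-179.4, -0.1, -173.7]
wrist_force: [-11.3, -18.1, 22.3]
opening: 0.0466
grasp_force: 90.0
```

Request:
servo_tool:
  rows:
    - {"offset":[0,0,0],"yaw":0,"claw":0.7}
    - {"offset":[0,0,0],"yaw":0,"claw":0}
    - {"offset":[0,0,0],"yaw":0,"claw":0}
    - {"offset":[0,0,0],"yaw":0,"claw":0}
    - {"offset":[0,0,0],"yaw":0,"claw":0}

```text
time: 13.3
ee_pos: [0.5549, 0.0341, 0.2046]
tcp_rot: [180.0, -0.0, -173.7]
wrist_force: [-0.6, -0.7, 0.4]
opening: 0.0855
grasp_force: 0.0
```

Request:
servo_tool:
  rows:
    - {"offset":[0,0,-0.3],"yaw":0,"claw":0}
    - {"offset":[0,0,-0.6],"yaw":0,"claw":0}
    - {"offset":[0,0,-0.9],"yaw":0,"claw":0}
    - {"offset":[0,0,-0.9],"yaw":0,"claw":0}

```text
time: 13.8
ee_pos: [0.5556, 0.034, 0.2972]
tcp_rot: [-180.0, 0.2, -173.7]
wrist_force: [0.5, 0.9, 0.2]
opening: 0.0852
grasp_force: 0.0
```

```bash
python3 - <<'E'
from h import *
r=look("w5"); rib2(r); z=np.load("top0.npz"); i=camera_info("top"); o=get_obs()
# trigger from wrist + top: black disc, points near height .05
W=cloud(z["d"],i,i["cam_to_world"]); g=z["p"].max(2)
P=W[222:256,184:220].reshape(-1,3); c=g[222:256,184:220].ravel()
for nm,m in(("black",(c<45)&(P[:,2]>.035)),("ring",(c>140)&(P[:,2]>.02))): print(nm,m.sum(),P[m].mean(0).round(4),P[m].min(0).round(3),P[m].max(0).round(3))
E
```

```text
tcp [0.5556 0.034  0.2972] [-179.99    0.2  -173.66] t 13.8 cap px [[315. 239.]]
cap cloud 6249 [-0.0009 -0.0025  0.1995] [-0.025 -0.025  0.194] [0.021 0.021 0.205]
rib2 1594 [-0.0029  0.0104] [ 5.  19.9] dir 91.0 from centre 91.9
black 159 [0.5421 0.3153 0.052 ] [0.526 0.299 0.043] [0.558 0.331 0.059]
ring 156 [0.5378 0.308  0.0682] [0.288 0.003 0.033] [0.571 0.344 1.457]
```

The rib is at 91° and the can is seated and released. Next is the trigger at (0.542, 0.315).

Request:
servo_tool:
  rows:
    - {"offset":[-0.03,0.5,0],"yaw":0,"claw":0.5}
    - {"offset":[-0.06,0.94,0],"yaw":0,"claw":1}

```text
time: 14.1
ee_pos: [0.5502, 0.1288, 0.2935]
tcp_rot: [-180.0, -0.1, -173.7]
wrist_force: [0.9, -0.5, 0.4]
opening: 0.0514
grasp_force: 0.0
```

Request:
servo_tool:
  rows:
    - {"offset":[-0.03,0.5,0],"yaw":0,"claw":1}
    - {"offset":[-0.06,0.94,0],"yaw":0,"claw":1}

```text
time: 14.35
ee_pos: [0.5456, 0.2237, 0.2935]
tcp_rot: [-180.0, -0.1, -173.7]
wrist_force: [0.3, 0.1, -0.4]
opening: 0.0122
grasp_force: 0.0
```

Request:
servo_tool:
  rows:
    - {"offset":[-0.03,0.5,0.2],"yaw":0,"claw":1}
    - {"offset":[-0.06,0.93,0.5],"yaw":0,"claw":1}
    - {"offset":[-0.06,0.93,1],"yaw":0,"claw":1}
    - {"offset":[-0.06,0.93,1],"yaw":0,"claw":1}
    - {"offset":[-0.06,0.93,1],"yaw":0,"claw":1}

```text
time: 14.98
ee_pos: [0.5421, 0.3149, 0.1965]
tcp_rot: [180.0, 0.1, -173.7]
wrist_force: [0.6, -0.7, 0.8]
opening: -0.0001
grasp_force: 0.0
```

```bash
python3 - <<'E'
from h import *
o=get_obs(); T=wristT(o); i=camera_info("wrist"); p,d=camera("wrist"); cv2.imwrite("pics/w6.png",p[:,:,::-1])
W=cloud(d,i,T).reshape(-1,3); g=p.max(2).ravel(); m=(d.ravel()>0)&(g<60)&(np.hypot(W[:,0]-.5421,W[:,1]-.3153)<.03)&(W[:,2]>.044)&(W[:,2]<.06)
print(o["ee_pos"],o["tcp_rot"],m.sum(),np.median(W[m],0).round(4),W[m].min(0).round(4),W[m].max(0).round(4))
E
```

```text
[0.54213808 0.31488394 0.19654628] [ 1.79976530e+02  5.80241356e-02 -1.73700158e+02] 2534 [0.5425 0.3174 0.0506] [0.5245 0.298  0.0441] [0.5626 0.3369 0.0534]
```

View pics/w6.png

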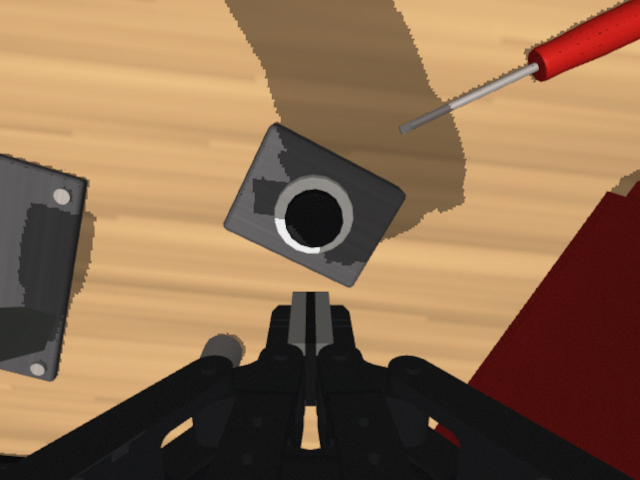

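The wrist view shows the trigger button at (314,218), its top at (0.543, 0.317, 0.051). The red toolbox is to the right, so I'll check clearance before descending.

```bash
python3 - <<'E'
from h import *
for n in("top","side"):
    z=np.load(n+"0.npz"); i=camera_info(n); W=cloud(z["d"],i,i["cam_to_world"]).reshape(-1,3)[z["d"].ravel()>0]
    for h in(.07,.11): 
        m=W[W[:,2]>h]; r=np.hypot(m[:,0]-.543,m[:,1]-.317); k=np.argsort(r)[:400:100]; print(n,h,r[k].round(3),m[k].round(3).tolist())
E
```

```text
top 0.07 [0.188 0.2   0.201 0.202] [[0.581, 0.133, 0.143], [0.604, 0.507, 0.131], [0.623, 0.501, 0.168], [0.622, 0.502, 0.115]]
top 0.11 [0.188 0.2   0.201 0.202] [[0.581, 0.133, 0.143], [0.622, 0.501, 0.144], [0.616, 0.505, 0.187], [0.588, 0.514, 0.221]]
side 0.07 [0.193 0.2   0.201 0.203] [[0.606, 0.499, 0.204], [0.581, 0.513, 0.136], [0.624, 0.502, 0.076], [0.609, 0.509, 0.087]]
side 0.11 [0.193 0.2   0.202 0.203] [[0.606, 0.499, 0.204], [0.62, 0.502, 0.183], [0.601, 0.511, 0.218], [0.601, 0.512, 0.169]]
```

Clearance is 19 cm, so I'm descending.

Request:
servo_tool:
  rows:
    - {"offset":[-0.015,0.02,0.4],"yaw":0,"claw":1}
    - {"offset":[-0.015,0.02,0.8],"yaw":0,"claw":1}
    - {"offset":[-0.015,0.02,1],"yaw":0,"claw":1}
    - {"offset":[-0.015,0.02,1],"yaw":0,"claw":1}

```text
time: 15.52
ee_pos: [0.5436, 0.317, 0.0958]
tcp_rot: [180.0, 0.0, -173.7]
wrist_force: [0.0, 0.9, 0.9]
opening: 0.0002
grasp_force: 0.0
```

Request:
servo_tool:
  rows:
    - {"offset":[0,0,0.15],"yaw":0,"claw":1}
    - {"offset":[0,0,0.25],"yaw":0,"claw":1}
    - {"offset":[0,0,0.3],"yaw":0,"claw":1}
    - {"offset":[0,0,0.34],"yaw":0,"claw":1}
    - {"offset":[0,0,0.34],"yaw":0,"claw":1}
    - {"offset":[0,0,0.34],"yaw":0,"claw":1}

```text
time: 16.27
ee_pos: [0.5434, 0.3174, 0.0627]
tcp_rot: [180.0, 0.1, -173.7]
wrist_force: [-3.0, -2.6, 11.4]
opening: -0.0001
grasp_force: 5.3
```

Request:
servo_tool:
  rows:
    - {"offset":[0,0,0.015],"yaw":0,"claw":1}
    - {"offset":[0,0,0.015],"yaw":0,"claw":1}
    - {"offset":[0,0,0.015],"yaw":0,"claw":1}

```text
time: 16.65
ee_pos: [0.5435, 0.3174, 0.0625]
tcp_rot: [180.0, 0.1, -173.7]
wrist_force: [-6.1, -4.9, 19.3]
opening: -0.0003
grasp_force: 9.7
```

Request:
servo_tool:
  rows:
    - {"offset":[0,0,-0.3],"yaw":0,"claw":1}
    - {"offset":[0,0,-0.7],"yaw":0,"claw":1}
    - {"offset":[0,0,-1],"yaw":0,"claw":1}
    - {"offset":[0,0,-1],"yaw":0,"claw":1}
    - {"offset":[0,0,-1],"yaw":0,"claw":1}

```text
time: 17.27
ee_pos: [0.5429, 0.3172, 0.1586]
tcp_rot: [-180.0, -0.1, -173.7]
wrist_force: [0.1, -0.4, -0.3]
opening: -0.0002
grasp_force: 0.0
```

```bash
python3 - <<'E'
from h import *
o=get_obs(); T=wristT(o); i=camera_info("wrist"); p,d=camera("wrist")
W=cloud(d,i,T).reshape(-1,3); g=p.max(2).ravel(); m=(d.ravel()>0)&(g<60)&(np.hypot(W[:,0]-.5421,W[:,1]-.3153)<.03)&(W[:,2]>.036)&(W[:,2]<.06)
print(o["ee_pos"],np.median(W[m],0).round(4))
p,d=camera("top"); i=camera_info("top"); M=Rs(PSI)
g=np.linspace(.03,-.03,241); X,Y=np.meshgrid(g,g,indexing="ij"); Q=np.stack([X,Y,0*X+.2],-1).reshape(-1,3)@M.T+S0
uv=proj(Q,i,i["cam_to_world"]).astype(np.float32).reshape(241,241,2)
rib2(cv2.remap(p,uv[...,0],uv[...,1],cv2.INTER_CUBIC))
cv2.imwrite("pics/end.png",np.hstack([cv2.resize(p[150:270,150:390,::-1],(800,400))]))
E
```

```text
[0.54290434 0.31720414 0.1586023 ] [0.5419 0.3172 0.0506]
rib2 374 [-0.0036  0.0101] [ 1.7 14.1] dir 90.2 from centre 95.2
```

View pics/end.png

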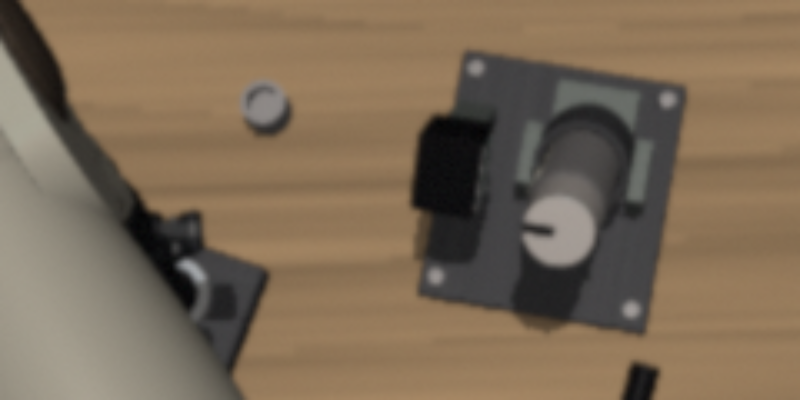

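The button hit its stop (the force rose from 11 to 19 N with no further travel) and is back up at 0.0506 m. The crop shows the rib at (537,229) pointing to the reader at 90°, and the socket and the ratchet in view look undisturbed. I'm handing in the job.

```bash
python3 -c "
from workcell import *
print(job_done())"
```

```text
the job is handed in; nothing more can be done
None
```

I handed the job in at about 17 s: the can's label faces the reader to within a few degrees, judged by the cap rib, and the can sits fully down in the cradle, released. I then pressed the trigger to its stop and it came back up; no verdict was returned.

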